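Crank the dish stage to the green clip

TASK

Turn the hand crank of the dish stage by its black knob until the carriage's pointer stands at the green clip on the scale (not the red one), anywhere within the clip's width, then let go. Move the carriage with the crank only: do not push the carriage or the dish on it.

Things in the scene. Friction and masses are not known exactly. Their poses are not given: they have to be found in the camera images.
- dish_stage: Fixed stage: grey base plate 120 x 290 mm, blue gear housing (top at 62 mm) at its -y end, white scale along its front (-x) edge. Origin: centre of its underside on the table; y along the slide, from crank to far end; z up. Vertical crank axis at x = +10, y = -115 mm. One turn moves the carriage 60 mm: clockwise from above drives it away from the crank (+y), anticlockwise towards it (-y).
- knob_top (a point): Centre of the top of the crank's black knob: upright round grip, 22 mm across, 46 mm tall, top 121 mm above the table, just above the steel crank arm (66 to 76 mm). It spins freely on its pin, so a hand holding it need not turn, and goes round a circle of 45 mm radius about the crank axis. About 3 N turns it; it stays where it is left.
- carriage: Aluminium carriage 76 x 70 x 12 mm on two rails, carrying a beige 64 mm culture dish; a thin black pointer sticks out from the middle of its front edge over the scale, at its y = 0. Origin: centre of its underside, 22 mm above the table; axes parallel to the stage's. It can travel 70 mm either way from y = +16 mm in the stage's frame.
- green_clip: Green marker clip fixed on the scale, 20 mm wide along the slide, 14 mm deep, 8 mm high (a like red clip stands elsewhere on the scale). Origin: centre of its underside, 22 mm above the table; axes parallel to the stage's. The pointer is at the clip when carriage and clip agree along the stage's y, within 10 mm either way.

How it is judged:
At the end, for the whole second after the job is handed in: The carriage's pointer stands within the width of the green clip (10 mm either side of its middle along the scale) and the carriage is at rest (y of carriage in the frame of green_clip between -0.01 and 0.01 m and linear speed of carriage below 0.005 m/s); the robot touches nothing.
It fails at once if the robot pushes the carriage or the dish on it (more than 2 N) (contact force between carriage and the fingers above 2 N or contact force between carriage and the arm above 2 N).
It also fails if it takes over 38 s, if anything falls off the work surface, if the arm or the gripper's body presses on something with over 40 N, if the wrist force passes 120 N, or if a joint passes its speed limit or range.

ROBOT

A 7-joint arm with a two-finger parallel gripper is mounted at the origin on the work surface; the furniture and walls round the work are solid. World frame = base frame: x ahead of the robot, y to its left, z up, the work surface at z = 0. Lengths are in m, angles in rad, forces in N, time in s.
With the tool pointing down it reaches from about 0.425 to 0.875 m from the base axis. Payload 8.4 kg.
Tool frame: the origin (TCP) lies midway between the tips of the shut fingers; the grasp point (between the pads) lies 19 mm behind it (ctrl.grasp_offset is the distance from the TCP to the grasp point, in m); z points along the fingers, y is the line along which they close (so a half turn about z gives the same grasp; the last joint's range is limited). The gripper opens to 87 mm and grips with 3 to 60 N. Pads are 19 mm wide; open, the fingers measure 117 mm over their backs; the gripper's body (75 mm by 190 mm) begins 51 mm behind the grasp point.
Start: joints at [1.107, 0.333, 0.04, 1.465, -0.013, 1.343, -0.059], TCP at [0.232, -0.607, 0.223] pointing down, gripper open.
Joint ranges: [-2.58, 2.58], [-0.38, 2.09], [-1.3, 1.39], [0.25, 2.4], [-1.5, 4.64], [0.08, 2.09], [-2.65, 2.65]. Speed limits (rad/s): [2.22, 2.22, 2.79, 2.79, 3.14, 3.14, 3.14].

INTERFACE

Orientations are given as a unit quaternion [x, y, z, w].
In Python, from rig import state, cams, order, ctrl gives the robot as it stands. The module is installed in compiled form; this text tells all that it offers.
- The arm moves only by the tool move_arm, never from a script. Its argument "steps" is a list of rows, each an object of numbers: "tx", "ty", "tz": the shift along the tool's x, y, z as a fraction of full scale; "rx", "ry", "rz": the turn, a rotation vector about the tool's x, y, z as a fraction of full scale; "fingers": the opening, from -1 (shut) to 1 (fully open). In form: [{"tx": .., "ty": .., "tz": .., "rx": .., "ry": .., "rz": .., "fingers": ..}, ...]. A call has 1 to 8 rows; each row is the pose to reach, as a shift and turn from the pose commanded when the call began, along the tool's axes at that moment, turning the shorter way round; what a row does not reach only later rows make up. Full scale, the value 1, is 50 cm for a shift and 180 degrees for a turn. A row lasts 1/12 s, in which the tool goes at most 41.7 mm and 7.16 degrees, less where a joint would pass 70% of its speed; a pose out of reach is approached as far as the arm can. A call with a number of a shift or a turn outside -1 to 1 is refused whole. A call with a gripper value outside its range is refused whole. The fingers move at their own pace and stop on an object; "squeeze" is the grip in N (left out, the last holds). Time passes only in rows, so rows that repeat a pose let the fingers close. It gives the time, the measured TCP pose, the force, the opening and the grip force at its end, in the units of the state.
- state(): the state, without advancing time (a new reading comes with each control period).
- cams.read_camera(name): name is "side" or "top"; returns a dict with "image" (400x640x3 uint8, red, green, blue), "z_map" (400x640 float32, m along the optical axis (not along the pixel's ray), 0 where there is no reading), "camera_matrix" (3x3 intrinsics, pixels), "D" ([k1, k2, p1, p2, k3] as OpenCV has them; the pictures are not rectified), "R" (3x3) and "t" (3): a world point X has camera coordinates R X + t. Camera axes: x right, y down, z forward; pixel columns grow to the right and rows downward; lengths in m; the calibration is good to about 2 mm. A picture is of the moment at which its call begins.
- order.sign_off(): hands the job in; it is judged then, once.
The state is a dict: "time_s": time; "joint_positions": joint angles; "qvel": joint speeds; "joint_efforts": joint torques, N m; "position": TCP position; "tool_rot": TCP orientation; "ft_force": force on the tool from outside, world axes, zero at the start; "ft_torque": the same for the moment, N m; "gripper_width": finger opening in m; "grasp_force": force on a finger pad.
Only numpy, scipy, OpenCV 4.12 (cv2) and the standard library are available. Lean on these libraries where they do the work, as an engineer would, in place of code of your own. Each camera call takes 0.05 s, during which the arm holds its last target. There are 200 camera calls.

## Working session

There is one attempt and no reset: what is moved stays moved. The work goes in short steps, Python scripts to look and compute and a tool call to move; the robot and the scene stay as the last step left them, time stands still between calls to the robot, and variables do not carry over. Pictures are saved under pics/ and viewed, at most 10 in all, crops included, and the job is handed in when it is done.

Besides the shell and the picture viewer there is one more tool, called as name([rows], argument=value, ...), one row to a line, values as JSON. move_arm: Moves the arm, as the interface text tells. Its arguments: {"type":"object","properties":{"steps":{"type":"array"},"squeeze":{"type":"number"}},"required":["steps"]}

```bash
mkdir -p pics
cat > h.py <<'E'
from rig import state,cams,order,ctrl
import numpy as np,cv2
def cam(n):
    return cams.read_camera(n)
def ray(c,u,v):
    p=cv2.undistortPoints(np.array([[[u,v]]],float),np.array(c['camera_matrix']),np.array(c['D']))[0,0]
    R=np.array(c['R']);t=np.array(c['t'])
    return -R.T@t, R.T@np.array([p[0],p[1],1.])
def onz(c,u,v,z):
    o,d=ray(c,u,v); return o+d*(z-o[2])/d[2]
E
python3 - <<'E'
from h import *
ims=[]
for n in("side","top"):
    c=cam(n); cv2.imwrite(f'pics/{n}0.png',c['image'][:,:,::-1]); print(n,-np.array(c['R']).T@c['t'],np.array(c['R'])[2])
print(state()); print(ctrl.grasp_offset)
E
```

```text
side [0.16720235 0.46877978 0.66835374] [ 0.40028773 -0.66439199 -0.63115213]
top [ 0.33664116 -0.10956732  0.92138019] [ 0.20115411  0.01171251 -0.97948958]
{'time_s': 0.1, 'joint_positions': array([ 1.10677659,  0.33382675,  0.03989397,  1.4661592 , -0.01339238,
        1.34330621, -0.05848442]), 'qvel': array([ 1.84348950e-05,  1.11025801e-03,  2.05510591e-03, -3.25750401e-03,
        7.89576663e-04, -2.64668913e-04,  2.12947372e-03]), 'joint_efforts': array([ 4.59136820e-03, -6.57814050e+01,  1.34031124e+00, -4.04707181e+01,
       -5.97001263e-02,  4.10289760e-02,  4.46231331e-05]), 'position': array([ 0.23172114, -0.60684854,  0.22176879]), 'tool_rot': array([ 9.83410736e-01,  1.81391321e-01, -1.83409933e-04, -6.92885655e-04]), 'ft_force': array([-0.27106457,  0.54340004,  0.12672274]), 'ft_torque': array([ 0.02660657, -0.0310724 ,  0.00233828]), 'grasp_force': 0.0, 'gripper_width': 0.0868757432383834}
0.0187
```

View pics/top0.png

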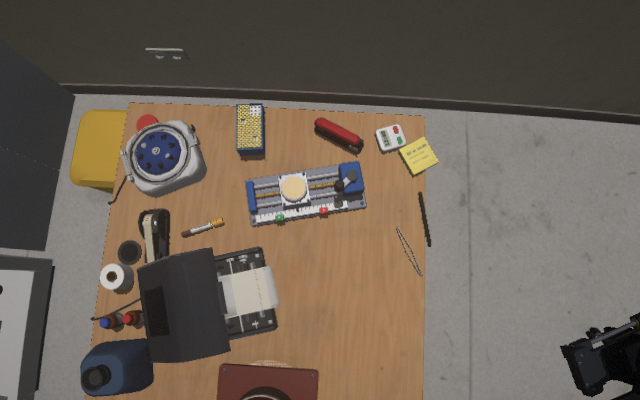

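View pics/side0.png

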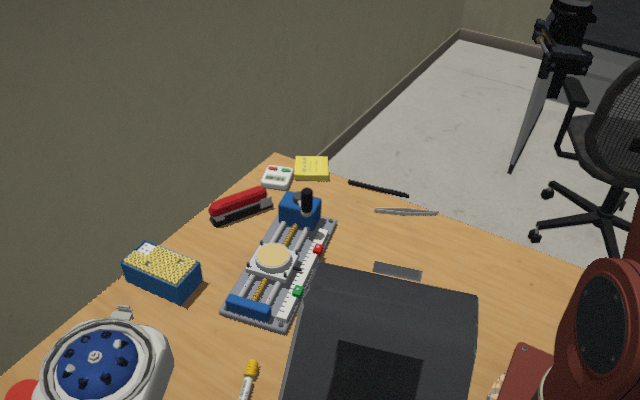

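The top view shows the stage at about (305,193) with its crank end on the right. The black knob is near (340,185), the green clip (280,218), the red clip (323,210) and the dish (293,187). I'll zoom in and measure.

Run:
```python
from h import *
t=cam("top");s=cam("side")
a=cv2.resize(t['image'][150:235,235:375],None,fx=5.7,fy=5.7,interpolation=cv2.INTER_CUBIC)[:300*2]
cv2.imwrite('pics/topc.png',a[:,:,::-1])
b=cv2.resize(s['image'][175:335,215:345],None,fx=3.7,fy=3.7,interpolation=cv2.INTER_CUBIC)
cv2.imwrite('pics/sidec.png',b[:,:,::-1])
def cen(c,box,lo,hi):
    x0,y0,x1,y1=box
    h=cv2.cvtColor(c['image'],cv2.COLOR_RGB2HSV)[y0:y1,x0:x1]
    m=cv2.inRange(h,lo,hi); n,l,st,ce=cv2.connectedComponentsWithStats(m)
    i=1+np.argmax(st[1:,4]); return ce[i]+[x0,y0],st[i]
G=((50,100,50),(80,255,255));Rd=((0,150,90),(8,255,255));K=((0,0,0),(180,255,45))
for nm,c,box in(("top",t,(235,150,375,235)),("side",s,(215,175,345,335))):
    for k,col,z in(("g",G,.03),("r",Rd,.03),("dish",((10,60,120),(25,140,255)),.05),("K",K,.1)):
        try:
            p,st=cen(c,box,*col); print(nm,k,p.round(1),st,onz(c,*p,z).round(4))
        except Exception as e: print(nm,k,e)
```

```text
top g [276.6 218.1] [41 66  3  5 11] [0.4619 0.0041 0.03  ]
top r [323.3 211. ] [85 58  8  6 28] [ 0.4855 -0.1072  0.03  ]
top dish [305.6 192.3] [   0    0  140   85 5905] [ 0.5247 -0.0627  0.05  ]
top K [337.5 188.5] [102  38   2   2   2] [ 0.5267 -0.1365  0.1   ]
side g [297.8 291.5] [ 77 110  12  15  93] [0.4598 0.0027 0.03  ]
side r [239.3 196.4] [  0  11  51  25 309] [ 0.6972 -0.1452  0.03  ]
side dish [238.9 261.8] [   0   13   71  147 3826] [0.5705 0.0166 0.05  ]
side K [240.2 214.5] [  0  29  57  23 347] [ 0.6065 -0.0384  0.1   ]
```

View pics/topc.png

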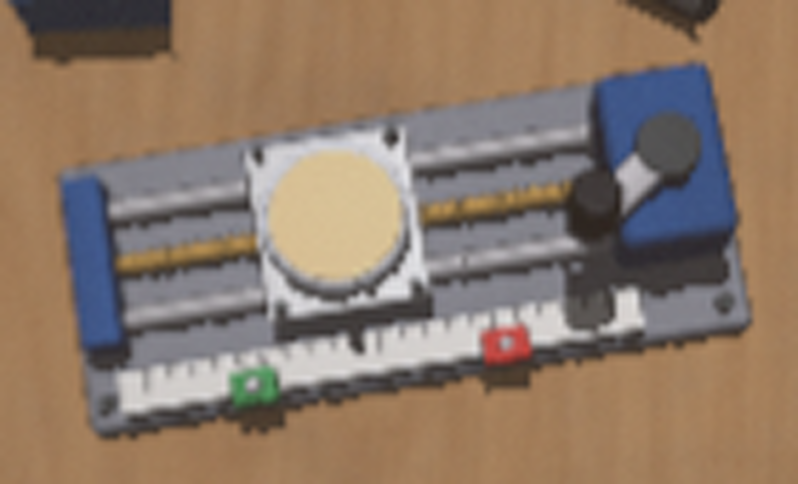

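View pics/sidec.png

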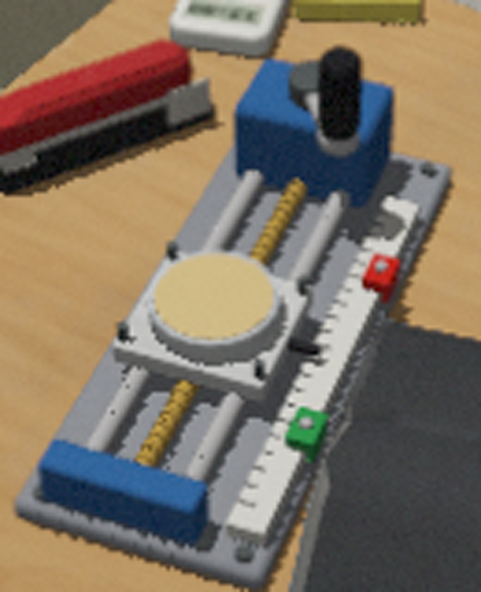

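The zooms show these pixels. In the top crop (5.7x): knob top (593,192), hub (668,145), green (253,384), red (506,344), pointer tip (358,342). In the side crop (3.7x): knob top (341,57), green (307,428), red (381,275), pointer tip (315,350). I'll triangulate them.

Run:
```python
from h import *
t=cam("top");s=cam("side")
T=lambda x,y:((x+.5)/5.7-.5+235,(y+.5)/5.7-.5+150)
S=lambda x,y:((x+.5)/3.7-.5+215,(y+.5)/3.7-.5+175)
def tri(a,b):
    o1,d1=ray(t,*a);o2,d2=ray(s,*b)
    k=np.linalg.lstsq(np.c_[d1,-d2],o2-o1,rcond=None)[0]
    p,q=o1+k[0]*d1,o2+k[1]*d2; return (p+q)/2,np.linalg.norm(p-q)
P={}
for n,a,b in(("knob",(593,187),(341,58)),("green",(253,382),(307,424)),("red",(506,342),(381,270)),("ptr",(358,345),(316,350)),("dish",(335,214),(213,300)),("hub",(668,143),(303,80))):
    p,g=tri(T(*a),S(*b));print(n,p.round(4),round(g,4)); P[n]=p
for n,a,z in(("knob",(593,187),.121),("green",(253,382),.03),("red",(506,342),.03),("ptr",(358,345),.03),("hub",(668,145),.08),("TL",(60,172),.012),("BL",(97,435),.012),("BR",(750,325),.012)):
    P[n+'T']=onz(t,*T(*a),z); print(n,P[n+'T'].round(4))
for n,b,z in(("knob",(341,58),.121),("green",(307,424),.03),("red",(381,270),.03),("ptr",(316,350),.03)):
    print(n,'side',onz(s,*S(*b),z).round(4))
y=P['BLT']-P['BRT'];print('len',np.linalg.norm(y),'w',np.linalg.norm(P['TLT']-P['BLT']));y/=np.linalg.norm(y)
y2=P['greenT']-P['redT'];y2/=np.linalg.norm(y2)
print('yaw',np.arctan2(-y[0],y[1]),np.arctan2(-y2[0],y2[1]))
th=np.arctan2(-y[0],y[1]);ex=np.array([np.cos(th),np.sin(th)]);ey=np.array([-np.sin(th),np.cos(th)])
O=P['BLT'][:2]+ex*.06-ey*.145; O2=P['TLT'][:2]-ex*.06-ey*.145;O3=P['BRT'][:2]+ex*.06+ey*.145
print('O',O,O2,O3); O=(O+O2+O3)/3
ax=O+.010*ex-.115*ey; print('axis',ax)
for n in P: d=P[n][:2]-O; print(n,'stage',(d@ex).round(4),(d@ey).round(4))
k=P['knobT'][:2]-ax;print('knob r',np.linalg.norm(k),np.degrees(np.arctan2(k[1],k[0])),'carriage-green dy',(P['greenT']-P['ptrT'])[:2]@ey)
```

```text
knob [ 0.5343 -0.1382  0.1204] 0.0034
green [ 0.4646 -0.0017  0.0292] 0.0028
red [ 0.4885 -0.1074  0.027 ] 0.0018
ptr [ 0.4849 -0.0442  0.0274] 0.0007
dish [ 0.5367 -0.0323  0.0427] 0.0017
hub [ 0.5711 -0.1688  0.0691] 0.0042
knob [ 0.5357 -0.1376  0.121 ]
green [ 0.4658 -0.0013  0.03  ]
red [ 0.4888 -0.1071  0.03  ]
ptr [ 0.4841 -0.0445  0.03  ]
hub [ 0.5652 -0.1688  0.08  ]
TL [0.5569 0.0934 0.012 ]
BL [0.4417 0.0663 0.012 ]
BR [ 0.5051 -0.2122  0.012 ]
knob side [ 0.5321 -0.1378  0.121 ]
green side [ 0.4628 -0.0014  0.03  ]
red side [ 0.4861 -0.1049  0.03  ]
ptr side [ 0.4839 -0.0421  0.03  ]
len 0.2856241477622719 w 0.11832706093114001
yaw 0.22405528609064518 0.21425385945762884
O [ 0.53238944 -0.06178006] [ 0.53057371 -0.0613544 ] [ 0.53141719 -0.05751358]
axis [ 0.56676147 -0.17011967]
knob stage -0.0146 -0.0767
green stage -0.0522 0.0719
red stage -0.0524 -0.0364
ptr stage -0.0419 0.0259
dish stage 0.0113 0.0261
hub stage 0.0145 -0.1147
knobT stage -0.013 -0.0764
greenT stage -0.0509 0.0721
redT stage -0.052 -0.0362
ptrT stage -0.0427 0.0258
hubT stage 0.0088 -0.1134
TLT stage 0.0589 0.1441
BLT stage -0.0594 0.1433
BRT stage -0.0594 -0.1424
knob r 0.04492708525812319 133.6830310418803 carriage-green dy 0.04625040884940002
```

move_arm([
  {"tx": 0.9, "ty": -0.66, "fingers": 0.3},
  {"tx": 0.9, "ty": -0.66, "fingers": 0.3},
  {"tx": 0.9, "ty": -0.66, "fingers": 0.3},
  {"tx": 0.9, "ty": -0.66, "fingers": 0.3},
  {"tx": 0.9, "ty": -0.66, "fingers": 0.3},
  {"tx": 0.9, "ty": -0.66, "fingers": 0.3},
  {"tx": 0.9, "ty": -0.66, "fingers": 0.3},
  {"tx": 0.9, "ty": -0.66, "fingers": 0.3},
])

```text
invalid input at $.steps[0]: expected keys tx, ty, tz, rx, ry, rz, fingers
```

```bash
cat >> h.py <<'E'
from scipy.spatial.transform import Rotation as Ro
def to(*w):
    s=state();R=Ro.from_quat(s['tool_rot'])
    print('t',s['time_s'],'pos',s['position'].round(4),'w',round(s['gripper_width'],4),'F',s['ft_force'].round(1),'grip',s['grasp_force'])
    for x in w: print((R.inv().apply(np.array(x)-s['position'])/.5).round(4))
E
python3 - <<'E'
from h import *
to((.534,-.138,.17)); print(state()['joint_positions'])
c=cam('top'); z=c['z_map']; 
for u,v in((352,175),(339,183),(360,165)):
    o,d=ray(c,u,v); print((o+d*np.median(z[v-1:v+2,u-1:u+2])).round(4))
E
```

```text
t 0.3 pos [ 0.2318 -0.6071  0.2222] w 0.0872 F [-0.3  0.4  0.4] grip 0.0
[ 0.8993 -0.6608  0.1048]
[ 1.10681696  0.33345567  0.03991395  1.46567951 -0.01340263  1.34332042
 -0.05848947]
[ 0.5656 -0.1694  0.079 ]
[ 0.5336 -0.1384  0.1243]
[ 0.6133 -0.1941  0.0048]
```

move_arm([
  {"tx": 0.9, "ty": -0.66, "tz": 0, "rx": 0, "ry": 0, "rz": 0, "fingers": 0.3},
  {"tx": 0.9, "ty": -0.66, "tz": 0, "rx": 0, "ry": 0, "rz": 0, "fingers": 0.3},
  {"tx": 0.9, "ty": -0.66, "tz": 0, "rx": 0, "ry": 0, "rz": 0, "fingers": 0.3},
  {"tx": 0.9, "ty": -0.66, "tz": 0, "rx": 0, "ry": 0, "rz": 0, "fingers": 0.3},
  {"tx": 0.9, "ty": -0.66, "tz": 0, "rx": 0, "ry": 0, "rz": 0, "fingers": 0.3},
  {"tx": 0.9, "ty": -0.66, "tz": 0, "rx": 0, "ry": 0, "rz": 0, "fingers": 0.3},
  {"tx": 0.9, "ty": -0.66, "tz": 0, "rx": 0, "ry": 0, "rz": 0, "fingers": 0.3},
  {"tx": 0.9, "ty": -0.66, "tz": 0, "rx": 0, "ry": 0, "rz": 0, "fingers": 0.3},
])

```text
time_s: 1.02
position: [0.4134, -0.3253, 0.2229]
tool_rot: [0.983, 0.181, 0.0, 0.0]
ft_force: [1.9, 0.0, 0.4]
gripper_width: 0.057
grasp_force: 0.0
```

Run:
```python
from h import *
to((.534,-.138,.16))
```

```text
t 1.0167 pos [ 0.4134 -0.3253  0.2229] w 0.057 F [1.9 0.  0.4] grip 0.0
[ 0.359  -0.2641  0.1256]
```

move_arm([
  {"tx": 0.36, "ty": -0.264, "tz": 0.1, "rx": 0, "ry": 0, "rz": 0, "fingers": 0.3},
  {"tx": 0.36, "ty": -0.264, "tz": 0.1, "rx": 0, "ry": 0, "rz": 0, "fingers": 0.3},
  {"tx": 0.36, "ty": -0.264, "tz": 0.1, "rx": 0, "ry": 0, "rz": 0, "fingers": 0.3},
  {"tx": 0.36, "ty": -0.264, "tz": 0.1, "rx": 0, "ry": 0, "rz": 0, "fingers": 0.3},
  {"tx": 0.36, "ty": -0.264, "tz": 0.1, "rx": 0, "ry": 0, "rz": 0, "fingers": 0.3},
  {"tx": 0.36, "ty": -0.264, "tz": 0.1, "rx": 0, "ry": 0, "rz": 0, "fingers": 0.3},
  {"tx": 0.36, "ty": -0.264, "tz": 0.1, "rx": 0, "ry": 0, "rz": 0, "fingers": 0.3},
  {"tx": 0.36, "ty": -0.264, "tz": 0.1, "rx": 0, "ry": 0, "rz": 0, "fingers": 0.3},
])

```text
time_s: 1.68
position: [0.534, -0.1384, 0.1722]
tool_rot: [0.983, 0.183, -0.0, -0.0]
ft_force: [-0.3, -0.4, 0.6]
gripper_width: 0.0562
grasp_force: 0.0
```

Run:
```python
from h import *
to((.534,-.138,.09)); print(state()['joint_positions'].round(2))
s=cam("side");b=cv2.resize(s['image'][130:335,215:415],None,fx=2.9,fy=2.9,interpolation=cv2.INTER_CUBIC)
cv2.imwrite('pics/side2.png',b[:,:,::-1])
```

```text
t 1.6833 pos [ 0.534  -0.1384  0.1722] w 0.0562 F [-0.3 -0.4  0.6] grip 0.0
[ 0.0004 -0.0006  0.1644]
[ 0.49  0.19 -0.36  1.76  0.07  1.21 -1.09]
```

View pics/side2.png

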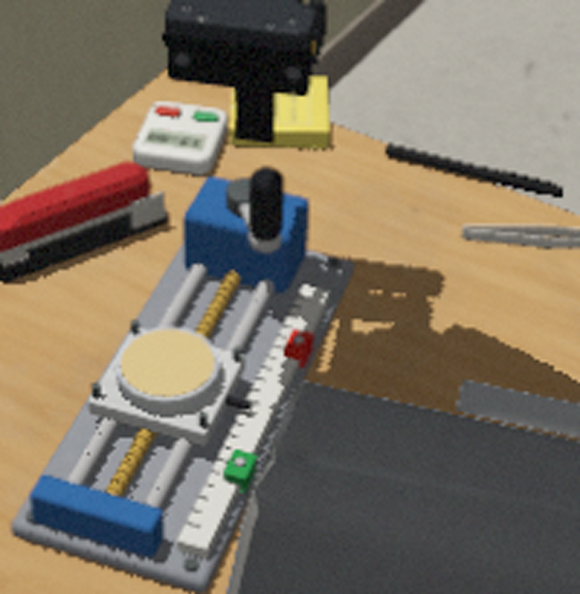

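The gripper is above the knob: its front finger ends near (255,140) in the crop, with the knob top at (265,175). Next it goes down and closes.

move_arm([
  {"tx": 0, "ty": 0, "tz": 0.08, "rx": 0, "ry": 0, "rz": 0, "fingers": 0.3},
  {"tx": 0, "ty": 0, "tz": 0.164, "rx": 0, "ry": 0, "rz": 0, "fingers": 0.3},
  {"tx": 0, "ty": 0, "tz": 0.164, "rx": 0, "ry": 0, "rz": 0, "fingers": 0.3},
  {"tx": 0, "ty": 0, "tz": 0.164, "rx": 0, "ry": 0, "rz": 0, "fingers": -1},
  {"tx": 0, "ty": 0, "tz": 0.164, "rx": 0, "ry": 0, "rz": 0, "fingers": -1},
  {"tx": 0, "ty": 0, "tz": 0.164, "rx": 0, "ry": 0, "rz": 0, "fingers": -1},
  {"tx": 0, "ty": 0, "tz": 0.164, "rx": 0, "ry": 0, "rz": 0, "fingers": -1},
  {"tx": 0, "ty": 0, "tz": 0.164, "rx": 0, "ry": 0, "rz": 0, "fingers": -1},
], squeeze=15)

```text
time_s: 2.4
position: [0.5347, -0.14, 0.0923]
tool_rot: [0.983, 0.181, 0.001, 0.001]
ft_force: [0.4, 0.4, -0.2]
gripper_width: 0.0312
grasp_force: 0.0
```

```bash
cat >> h.py <<'E'
def arc(a0,a1,n,ax=(.5662,-.1698),r=.045):
    # shifts (fractions) in tool axes round the crank circle, from knob angle a0 to a1 deg
    a=np.radians(np.linspace(a0,a1,n+1)[1:])
    return to(*[(ax[0]+r*np.cos(x),ax[1]+r*np.sin(x),.09) for x in a])
E
python3 - <<'E'
from h import *
p=state()['position'][:2]-[.5662,-.1698]; print(np.linalg.norm(p),np.degrees(np.arctan2(p[1],p[0])))
arc(135,65,8)
E
```

```text
0.04334568477145231 136.56167879883532
t 2.4 pos [ 0.5347 -0.14    0.0923] w 0.0312 F [ 0.4  0.4 -0.2] grip 0.0
[ 0.0137 -0.0087  0.0047]
[ 0.0272 -0.0113  0.0047]
[ 0.0409 -0.0118  0.0048]
[ 0.0545 -0.0103  0.0048]
[ 0.0678 -0.0066  0.0048]
[ 0.0803 -0.0011  0.0049]
[0.0919 0.0064 0.0049]
[0.1022 0.0155 0.0049]
```

Still closing; a few more rows.

move_arm([
  {"tx": 0, "ty": 0, "tz": 0, "rx": 0, "ry": 0, "rz": 0, "fingers": -1},
  {"tx": 0, "ty": 0, "tz": 0, "rx": 0, "ry": 0, "rz": 0, "fingers": -1},
  {"tx": 0, "ty": 0, "tz": 0, "rx": 0, "ry": 0, "rz": 0, "fingers": -1},
  {"tx": 0, "ty": 0, "tz": 0, "rx": 0, "ry": 0, "rz": 0, "fingers": -1},
])

```text
time_s: 2.73
position: [0.534, -0.1389, 0.0914]
tool_rot: [0.983, 0.182, 0.0, -0.0]
ft_force: [-3.3, 3.2, 6.9]
gripper_width: 0.0212
grasp_force: 15.0
```

Run:
```python
from h import *
p=state()['position'][:2]-[.5662,-.1698]; print(np.linalg.norm(p),np.degrees(np.arctan2(p[1],p[0])))
arc(134,70,8)
```

```text
0.0446527366726827 136.1822628823944
t 2.7333 pos [ 0.534  -0.1389  0.0914] w 0.0212 F [-3.3  3.2  6.9] grip 15.000674289185554
[ 0.0147 -0.0061  0.0029]
[ 0.027  -0.0085  0.0029]
[ 0.0396 -0.0092  0.0029]
[ 0.0521 -0.0081  0.0029]
[ 0.0643 -0.0053  0.0029]
[ 0.076  -0.0008  0.0029]
[0.087  0.0052 0.0029]
[0.0971 0.0128 0.0029]
```

move_arm([
  {"tx": 0.0145, "ty": -0.006, "tz": 0, "rx": 0, "ry": 0, "rz": 0, "fingers": -1},
  {"tx": 0.027, "ty": -0.0085, "tz": 0, "rx": 0, "ry": 0, "rz": 0, "fingers": -1},
  {"tx": 0.0395, "ty": -0.009, "tz": 0, "rx": 0, "ry": 0, "rz": 0, "fingers": -1},
  {"tx": 0.052, "ty": -0.008, "tz": 0, "rx": 0, "ry": 0, "rz": 0, "fingers": -1},
  {"tx": 0.0645, "ty": -0.0055, "tz": 0, "rx": 0, "ry": 0, "rz": 0, "fingers": -1},
  {"tx": 0.076, "ty": -0.001, "tz": 0, "rx": 0, "ry": 0, "rz": 0, "fingers": -1},
  {"tx": 0.087, "ty": 0.005, "tz": 0, "rx": 0, "ry": 0, "rz": 0, "fingers": -1},
  {"tx": 0.097, "ty": 0.013, "tz": 0, "rx": 0, "ry": 0, "rz": 0, "fingers": -1},
])

```text
time_s: 3.4
position: [0.5824, -0.125, 0.0916]
tool_rot: [0.983, 0.183, 0.001, -0.001]
ft_force: [-0.6, 8.7, 6.1]
gripper_width: 0.0212
grasp_force: 15.0
```

```bash
cat > n.py <<'E'
from h import *
import sys
p=state()['position'][:2]-[.5662,-.1698]; print(np.linalg.norm(p),np.degrees(np.arctan2(p[1],p[0])))
arc(float(sys.argv[1]),float(sys.argv[2]),8)
E
python3 n.py 70 -10
```

```text
0.04767336914862579 70.08619253765585
t 3.4 pos [ 0.5824 -0.125   0.0916] w 0.0212 F [-0.6  8.7  6.1] grip 15.000866982154548
[0.0075 0.0154 0.0031]
[0.0162 0.0284 0.0031]
[0.0226 0.0428 0.0031]
[0.0264 0.058  0.003 ]
[0.0275 0.0737 0.003 ]
[0.0258 0.0893 0.003 ]
[0.0215 0.1043 0.0029]
[0.0146 0.1184 0.0029]
```

```bash
sed -i 's/-\.1698/-.1675/' h.py n.py; python3 n.py 70 -10
```

```text
0.04551763709228372 69.1000386976249
t 3.4 pos [ 0.5824 -0.125   0.0916] w 0.0212 F [-0.6  8.7  6.1] grip 15.000866982154548
[0.0091 0.0111 0.0031]
[0.0179 0.0242 0.0031]
[0.0243 0.0385 0.0031]
[0.028  0.0537 0.003 ]
[0.0291 0.0694 0.003 ]
[0.0275 0.085  0.003 ]
[0.0231 0.1    0.0029]
[0.0162 0.1141 0.0029]
```

move_arm([
  {"tx": 0.009, "ty": 0.011, "tz": 0, "rx": 0, "ry": 0, "rz": 0, "fingers": -1},
  {"tx": 0.018, "ty": 0.024, "tz": 0, "rx": 0, "ry": 0, "rz": 0, "fingers": -1},
  {"tx": 0.0245, "ty": 0.0385, "tz": 0, "rx": 0, "ry": 0, "rz": 0, "fingers": -1},
  {"tx": 0.028, "ty": 0.0535, "tz": 0, "rx": 0, "ry": 0, "rz": 0, "fingers": -1},
  {"tx": 0.029, "ty": 0.0695, "tz": 0, "rx": 0, "ry": 0, "rz": 0, "fingers": -1},
  {"tx": 0.0275, "ty": 0.085, "tz": 0, "rx": 0, "ry": 0, "rz": 0, "fingers": -1},
  {"tx": 0.023, "ty": 0.1, "tz": 0, "rx": 0, "ry": 0, "rz": 0, "fingers": -1},
  {"tx": 0.016, "ty": 0.114, "tz": 0, "rx": 0, "ry": 0, "rz": 0, "fingers": -1},
])

```text
time_s: 4.07
position: [0.6123, -0.1775, 0.0917]
tool_rot: [0.983, 0.182, 0.003, 0.0]
ft_force: [6.8, 1.7, -0.5]
gripper_width: 0.0215
grasp_force: 15.0
```

```bash
python3 n.py -10 -90
```

```text
0.04712965914956373 -12.256259907891758
t 4.0667 pos [ 0.6123 -0.1775  0.0917] w 0.0215 F [ 6.8  1.7 -0.5] grip 15.000213258317672
[-0.0109  0.0073  0.0034]
[-0.0222  0.0182  0.0034]
[-0.0352  0.027   0.0033]
[-0.0496  0.0334  0.0033]
[-0.0648  0.0372  0.0032]
[-0.0804  0.0383  0.0031]
[-0.096   0.0366  0.003 ]
[-0.1111  0.0323  0.0029]
```

```bash
sed -i 's/\.5662,-\.1675/.5672,-.1685/;s/r=.045/r=.046/' h.py n.py; python3 n.py -12 -84
```

```text
0.04594653450204951 -11.302348752809964
t 4.0667 pos [ 0.6123 -0.1775  0.0917] w 0.0215 F [ 6.8  1.7 -0.5] grip 15.000213258317672
[-0.0093  0.0124  0.0035]
[-0.0198  0.0224  0.0034]
[-0.0317  0.0306  0.0034]
[-0.0447  0.0368  0.0033]
[-0.0586  0.0409  0.0032]
[-0.0729  0.0427  0.0031]
[-0.0873  0.0424  0.0031]
[-0.1015  0.0397  0.003 ]
```

move_arm([
  {"tx": -0.009, "ty": 0.0125, "tz": 0, "rx": 0, "ry": 0, "rz": 0, "fingers": -1},
  {"tx": -0.02, "ty": 0.0225, "tz": 0, "rx": 0, "ry": 0, "rz": 0, "fingers": -1},
  {"tx": -0.0315, "ty": 0.0305, "tz": 0, "rx": 0, "ry": 0, "rz": 0, "fingers": -1},
  {"tx": -0.0445, "ty": 0.037, "tz": 0, "rx": 0, "ry": 0, "rz": 0, "fingers": -1},
  {"tx": -0.0585, "ty": 0.041, "tz": 0, "rx": 0, "ry": 0, "rz": 0, "fingers": -1},
  {"tx": -0.073, "ty": 0.0425, "tz": 0, "rx": 0, "ry": 0, "rz": 0, "fingers": -1},
  {"tx": -0.0875, "ty": 0.0425, "tz": 0, "rx": 0, "ry": 0, "rz": 0, "fingers": -1},
  {"tx": -0.1015, "ty": 0.0395, "tz": 0, "rx": 0, "ry": 0, "rz": 0, "fingers": -1},
])

```text
time_s: 4.73
position: [0.5694, -0.213, 0.0914]
tool_rot: [0.983, 0.182, 0.001, -0.001]
ft_force: [3.3, 10.4, 5.9]
gripper_width: 0.0211
grasp_force: 15.0
```

```bash
python3 n.py -84 -143
python3 - <<'E'
from h import *
s=cam("side");b=cv2.resize(s['image'][130:335,215:415],None,fx=2.9,fy=2.9,interpolation=cv2.INTER_CUBIC)
cv2.imwrite('pics/side3.png',b[:,:,::-1])
E
```

```text
0.04452916173803734 -87.22276264282995
t 4.7333 pos [ 0.5694 -0.213   0.0914] w 0.0211 F [ 3.3 10.4  5.9] grip 15.000805825693533
[-0.0072  0.0005  0.0028]
[-0.0178 -0.0047  0.0027]
[-0.0277 -0.0112  0.0027]
[-0.0366 -0.019   0.0027]
[-0.0445 -0.0278  0.0027]
[-0.0512 -0.0375  0.0027]
[-0.0566 -0.0481  0.0027]
[-0.0606 -0.0592  0.0028]
```

View pics/side3.png

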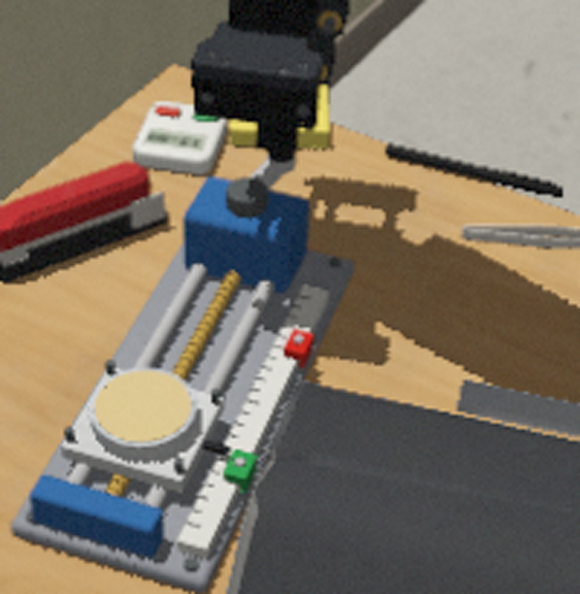

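The carriage is following: the pointer is at (217,450), just short of the green clip at (240,466). I'll finish the arc.

move_arm([
  {"tx": -0.007, "ty": 0.0, "tz": 0, "rx": 0, "ry": 0, "rz": 0, "fingers": -1},
  {"tx": -0.018, "ty": -0.005, "tz": 0, "rx": 0, "ry": 0, "rz": 0, "fingers": -1},
  {"tx": -0.0275, "ty": -0.0115, "tz": 0, "rx": 0, "ry": 0, "rz": 0, "fingers": -1},
  {"tx": -0.0365, "ty": -0.019, "tz": 0, "rx": 0, "ry": 0, "rz": 0, "fingers": -1},
  {"tx": -0.0445, "ty": -0.028, "tz": 0, "rx": 0, "ry": 0, "rz": 0, "fingers": -1},
  {"tx": -0.051, "ty": -0.0375, "tz": 0, "rx": 0, "ry": 0, "rz": 0, "fingers": -1},
  {"tx": -0.0565, "ty": -0.048, "tz": 0, "rx": 0, "ry": 0, "rz": 0, "fingers": -1},
  {"tx": -0.0605, "ty": -0.059, "tz": 0, "rx": 0, "ry": 0, "rz": 0, "fingers": -1},
])

```text
time_s: 5.45
position: [0.5328, -0.1958, 0.0915]
tool_rot: [0.983, 0.183, 0.003, -0.0]
ft_force: [13.8, 6.8, -3.1]
gripper_width: 0.0215
grasp_force: 15.0
```

```bash
python3 n.py -143 -150
python3 - <<'E'
from h import *
s=cam("side");b=cv2.resize(s['image'][230:335,215:335],None,fx=5,fy=5,interpolation=cv2.INTER_CUBIC)
cv2.imwrite('pics/side4.png',b[:,:,::-1])
E
```

```text
0.043942418048617184 -141.5147279561475
t 5.45 pos [ 0.5328 -0.1958  0.0915] w 0.0215 F [13.8  6.8 -3.1] grip 14.999687101808377
[-0.005  -0.0024  0.003 ]
[-0.0054 -0.0038  0.003 ]
[-0.0057 -0.0051  0.003 ]
[-0.006  -0.0065  0.003 ]
[-0.0063 -0.0079  0.003 ]
[-0.0066 -0.0093  0.003 ]
[-0.0068 -0.0106  0.003 ]
[-0.0071 -0.012   0.003 ]
```

View pics/side4.png

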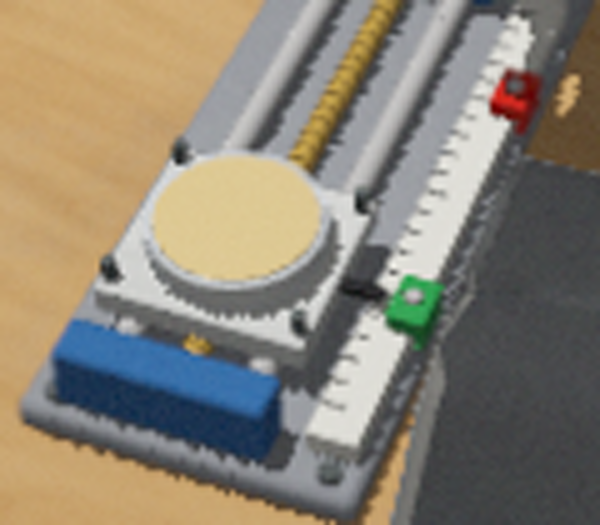

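The pointer (345–385, 284–297) now lines up with the middle of the green clip (415,300). I'll let go and lift straight up.

move_arm([
  {"tx": 0, "ty": 0, "tz": 0, "rx": 0, "ry": 0, "rz": 0, "fingers": 0.3},
  {"tx": 0, "ty": 0, "tz": 0, "rx": 0, "ry": 0, "rz": 0, "fingers": 0.3},
  {"tx": 0, "ty": 0, "tz": 0, "rx": 0, "ry": 0, "rz": 0, "fingers": 0.3},
  {"tx": 0, "ty": 0, "tz": 0, "rx": 0, "ry": 0, "rz": 0, "fingers": 0.3},
  {"tx": 0, "ty": 0, "tz": -0.08, "rx": 0, "ry": 0, "rz": 0, "fingers": 0.3},
  {"tx": 0, "ty": 0, "tz": -0.16, "rx": 0, "ry": 0, "rz": 0, "fingers": 0.3},
  {"tx": 0, "ty": 0, "tz": -0.22, "rx": 0, "ry": 0, "rz": 0, "fingers": 0.3},
  {"tx": 0, "ty": 0, "tz": -0.22, "rx": 0, "ry": 0, "rz": 0, "fingers": 0.3},
])

```text
time_s: 6.17
position: [0.5327, -0.1999, 0.2074]
tool_rot: [0.983, 0.181, 0.004, 0.003]
ft_force: [0.7, 1.4, 0.5]
gripper_width: 0.0557
grasp_force: 0.0
```

Run:
```python
from h import *
to()
s=cam("side");b=cv2.resize(s['image'][230:335,215:335],None,fx=5,fy=5,interpolation=cv2.INTER_CUBIC)
cv2.imwrite('pics/side5.png',b[:,:,::-1])
S=lambda x,y:((x+.5)/5-.5+215,(y+.5)/5-.5+230)
h=cv2.cvtColor(s['image'],cv2.COLOR_RGB2HSV)
ey=np.array([-np.sin(.22),np.cos(.22)])
p=onz(s,*S(380,296),.028)[:2];q=onz(s,*S(350,286),.028)[:2]
g=onz(s,*S(415,299),.03)[:2];d=onz(s,*S(237,216),.05)[:2]
print('ptr-green along y',(p-g)@ey,(q-g)@ey,'dish',(d-g)@ey)
```

```text
t 6.1667 pos [ 0.5327 -0.1999  0.2074] w 0.0557 F [0.7 1.4 0.5] grip 0.0
ptr-green along y 0.0012274702107554732 0.0006291795119853288 dish 0.003116545953261346
```

View pics/side5.png

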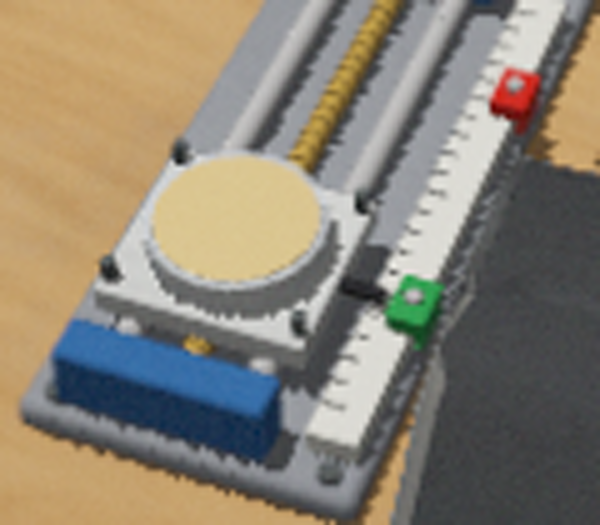

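The pointer is still level with the green clip after release, about 1 mm from its middle, and the hand is clear of everything. I'm handing in.

```bash
python3 -c "
from h import *
print(order.sign_off())"
```

```text
the job is handed in; nothing more can be done
None
```

I cranked the carriage until its pointer stood about 1 mm from the middle of the green clip (measured from the side camera), let go of the knob, lifted clear and handed the job in at about 6 s; no verdict was returned.

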